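Load the scraper cassette and unclip it from its dock

TASK

Take the red-handled scraper out of the wooden rack, slide its blade edgewise into the slot of the black cassette until the handle sits fully down on the cassette, and let go of it. Then pinch the cassette's two yellow side catches together, lift the cassette with the scraper in it straight out of its dock, and finish still holding it by the pinched catches, upright and still, about 10 cm above the dock. Leave the blue-handled scraper, the tape roll and the sanding block where they are.

Things in the scene. Friction and masses are not known exactly. Their poses are not given: they have to be found in the camera images.
- red_scraper: Flat scraper with red handle, 70 g, standing blade down in a slot of the rack. Origin: centre of the blade's lower edge; z up to the handle, x along the width, y across the thickness. Blade: 40 mm wide, 4 mm thick, z = 0 to 44 mm (lowest 12 mm only 32 wide, 3 thick). Handle: 54 mm (x) by 14 mm (y), z = 44 to 76 mm; its flat underside (shoulder) rests on the rack's top.
- blue_scraper: The same scraper with a blue handle, standing in the other slot of the rack; leave it alone. Same origin and axes.
- wood_rack: Fixed block of light wood, 160 mm (x) by 50 mm (y), 55 mm high; origin: centre of its underside. Two slots open at the top, centred at x = -42 and +42 mm, each 43 mm long (x), 7 mm wide (y), 47 mm deep. A scraper in it stands along the rack's x with its lower edge 11 mm above the rack's underside. Which scraper is in which slot varies.
- cassette: Black cassette, 60 mm (x) by 32 mm (y), 66 mm high, about 280 g, clipped upright into the dock; origin: centre of its underside, z up. A yellow sprung catch on each long side (+y, -y): outer faces of the finger pads 56 mm apart at rest, 44 mm fully pinched. It cannot be lifted until both catches are pinched in over 3 mm each; then it lifts straight up, free after 30 mm.
- slot (a point): Centre of the slot's mouth in the cassette's top, axes as the cassette's. The slot is 43 mm long (x), 7 mm wide (y), 48 mm deep, mouth chamfered 2 mm. A scraper fully home has its handle's shoulder on the cassette's top: lower edge 22 mm above the cassette's origin, handle top 98 mm above it.
- red_handle (a point): Centre of the red handle, 60 mm above the scraper's lower edge. Grip it across its 14 mm thickness (y), fingertips above the shoulder.
- dock: Fixed grey dock under the cassette: base plate 100 mm (x) by 104 mm (y), 6 mm thick; origin: centre of its underside, axes as the cassette's. The docked cassette stands on the plate (origin 6 mm above the dock's) between corner guides 28 mm high, with 1 mm play. Two steel ledges, tops 29 mm above the dock's underside, y = 30 to 46 mm on either side, hold the barbs at the catches' feet.
- catch_left_pad (a point): Centre of the outer face of the finger pad of the catch on the cassette's +y side, 52 mm above the cassette's underside; the ribbed pad is 28 mm wide (x) and reaches from 36 to 64 mm above the cassette's underside. It moves inward with the catch.
- catch_right_pad (a point): The same on the cassette's -y side.
- catch_left (a joint): How far the +y catch is pinched in (m): 0 at rest, 0.006 at its stop. A spring resists with about 3 N at rest, rising to 8 N at the stop.
- catch_right (a joint): The same for the -y catch.
- shelf_post (a point): Foot, at table height, of the fixed upright post (50 mm square, far taller than the arm) of the shelves at the robot's left. It stands between the arm's usual start and the work: draw the arm in before swinging past it.
- carton_corner (a point): Foot of the left far corner of a fixed open carton, 281 mm high, on the right of the work; from this corner it reaches 270 mm back towards the robot and 440 mm to the right. Keep the gripper and wrist clear of it.
- tape_roll: Roll of masking tape lying flat, 104 mm across, 25 mm high; bystander. Origin: centre of its underside.
- sanding_block: Cork sanding block, 43 x 85 x 25 mm; bystander. Origin: centre of its underside.
Mind the look-alikes: they are no part of the job. Several things have the shape of the red_scraper; the one meant has the colours described above.

How it is judged:
On the way:
1. the red scraper is fully home in the cassette's slot and let go, the cassette still clipped in the dock (z of red_scraper in the frame of cassette between 0.018 and 0.0255 m and x of red_scraper in the frame of cassette between -0.004 and 0.004 m and y of red_scraper in the frame of cassette between -0.004 and 0.004 m and angle between the z axis of red_scraper and the z axis of cassette, either way round below 0.12 rad and angle between the x axis of red_scraper and the x axis of cassette, either way round below 0.12 rad and distance of cassette from where it was at the start of the episode below 0.006 m and contact force between the fingers and red_scraper below 0.3 N), for 0.1 s.
At the end, for the whole second after the job is handed in: Red scraper home in the cassette (seated to 3.5 mm, centred to 4 mm, straight to 0.12 rad); fingers hold only the cassette, both catches pinched over 3 mm; it is 60 to 244 mm above its seat, within 80 mm sideways of the dock, upright to 0.2 rad, still, and touches neither dock nor rack (z of red_scraper in the frame of cassette between 0.018 and 0.0255 m and x of red_scraper in the frame of cassette between -0.004 and 0.004 m and y of red_scraper in the frame of cassette between -0.004 and 0.004 m and angle between the z axis of red_scraper and the z axis of cassette, either way round below 0.12 rad and angle between the x axis of red_scraper and the x axis of cassette, either way round below 0.12 rad and z of cassette in the frame of dock between 0.066 and 0.25 m and angle between cassette's own z axis and vertical below 0.2 rad and horizontal distance between cassette and dock below 0.08 m and value of joint each of catch_left, catch_right above 0.003 m and contact force between the fingers and cassette above 2 N and contact force between cassette and dock below 0.1 N and contact force between cassette and wood_rack below 0.1 N and contact force between the fingers and red_scraper below 0.3 N and linear speed of cassette below 0.03 m/s); the arm keeps its last pose, push and grip.
It fails at once if the blue scraper is disturbed (moved more than 15 mm) (distance of blue_scraper from where it was at the start of the episode above 0.015 m).
It fails at once if the tape roll is pushed more than 20 mm (distance of tape_roll from where it was at the start of the episode above 0.02 m).
It fails at once if the sanding block is pushed more than 20 mm (distance of sanding_block from where it was at the start of the episode above 0.02 m).
It also fails if it takes over 53 s, if anything falls off the work surface, if the arm or the gripper's body presses on something with over 40 N, if the wrist force passes 120 N, or if a joint passes its speed limit or range.

ROBOT

A 6-joint arm with a two-finger parallel gripper is mounted at the origin on a cart in front of the work surface, level with it; the furniture and walls round the work are solid. World frame = base frame: x ahead of the robot, y to its left, z up, the work surface at z = 0. Lengths are in m, angles in rad, forces in N, time in s.
With the tool pointing down it reaches from about 0.35 to 0.975 m from the base axis. Payload 4.9 kg.
Tool frame: the origin (TCP) lies midway between the tips of the shut fingers; the grasp point (between the pads) lies manip.tcp_to_grasp behind it (manip.tcp_to_grasp is the distance from the TCP to the grasp point, in m); z points along the fingers, y is the line along which they close (so a half turn about z gives the same grasp; the last joint's range is limited). The gripper opens to 85 mm and grips with 20 to 120 N. Pads are 22 mm wide; open, the fingers measure 114 mm over their backs; the gripper's body (76 mm by 85 mm) begins 54 mm behind the grasp point. The pads swing forward as they close: fully open they stand 13 mm farther back than shut.
Start: joints at [-1.255, 0.053, 1.613, -0, 1.476, -0.119], TCP at [0.263, -0.567, 0.231] pointing down, gripper open.
Joint ranges: [-3.01, 3.01], [-1.01, 2.22], [0.06, 2.58], [-1.02, 4.17], [0.09, 2.62], [-3.14, 3.14]. Speed limits (rad/s): [2.57, 2.57, 3.14, 3.14, 3.14, 3.14].

INTERFACE

Orientations are given as a unit quaternion [w, x, y, z].
In Python, from plant import manip, grab_frame, calibration, job_done gives the robot as it stands.
- The arm moves only by the tool send_rows, never from a script. Its argument "rows" is a list of rows, each an object of numbers: "x", "y", "z": the shift along the tool's x, y, z normalised to -1 to 1, where 1 is 15 cm; "wx", "wy", "wz": the turn, a rotation vector about the tool's x, y, z normalised to -1 to 1, where 1 is pi/4 rad; "hand": the opening, from -1 (shut) to 1 (fully open). In form: [{"x": .., "y": .., "z": .., "wx": .., "wy": .., "wz": .., "hand": ..}, ...]. A call has exactly 10 rows; each row shifts and turns the commanded pose from where the row before left it, along the tool's axes as they then stand; what a row does not reach is not made up. A row lasts 1/12 s, in which the tool goes at most 41.7 mm and 7.16 degrees, less where a joint would pass 70% of its speed; a pose out of reach is approached as far as the arm can. A call with a number of a shift or a turn outside -1 to 1 is refused whole. A call with a gripper value outside its range is refused whole. The fingers move at their own pace and stop on an object; the grip force is fixed at half the most. Time passes only in rows, so rows that do not move let the fingers close, or fill a call up. It gives the time, the measured TCP pose, the force, the opening and the grip force at its end, in the units of the state.
- manip.state(): the state, without advancing time (a new reading comes with each control period).
- grab_frame(name): name is "side" or "top" or "wrist"; returns the picture (384x512x3 uint8, blue, green, red); there is no depth.
- calibration(name): a dict with "camera_matrix" (3x3 intrinsics, pixels), "R" (3x3) and "t" (3): a world point X has camera coordinates R X + t. Camera axes: x right, y down, z forward; pixel columns grow to the right and rows downward; lengths in m; the calibration is good to about 2 mm. The wrist camera is an equidistant fisheye: a pixel r from the principal point sees the ray r / f radians off the axis. A picture is of the moment at which its call begins: read the wrist's pose just before it. calibration takes no time and is no camera call; for the wrist camera it gives the pose at the moment of the call.
- job_done(): hands the job in; it is judged then, once.
The state is a dict: "time": time; "joint_pos": joint angles; "joint_vel": joint speeds; "joint_efforts": joint torques, N m; "tool_pos": TCP position; "tool_rot": TCP orientation; "contact_force": force on the tool from outside, world axes, zero at the start; "ft_torque": the same for the moment, N m; "gripper_width": opening from 0.0 (shut) to 1.0 (fully open); "grasp_force": force on a finger pad.
Only numpy, scipy, OpenCV 4.12 (cv2) and the standard library are available. Lean on these libraries where they do the work, as an engineer would, in place of code of your own. Each camera call takes 0.05 s, during which the arm holds its last target. There are 200 camera calls.

## Working session

There is one attempt and no reset: what is moved stays moved. The work goes in short steps, Python scripts to look and compute and a tool call to move; the robot and the scene stay as the last step left them, time stands still between calls to the robot, and variables do not carry over. Pictures are saved under pics/ and viewed, at most 13 in all, crops included, and the job is handed in when it is done.

Besides the shell and the picture viewer there is one more tool, called after "Call:" as a command line: name --argument value ..., lists and objects as JSON in quotes. send_rows: Moves the arm, as the interface text tells. Scaled input: -1 to 1 covers 15 cm each way for a shift and pi/4 rad each way for a turn. Its arguments: {"type":"object","properties":{"rows":{"type":"array","items":{"type":"object","properties":{"x":{"type":"number","minimum":-1,"maximum":1},"y":{"type":"number","minimum":-1,"maximum":1},"z":{"type":"number","minimum":-1,"maximum":1},"wx":{"type":"number","minimum":-1,"maximum":1},"wy":{"type":"number","minimum":-1,"maximum":1},"wz":{"type":"number","minimum":-1,"maximum":1},"hand":{"type":"number"}}}}},"required":["rows"]}

```bash
mkdir -p pics; python3 - <<'E'
from plant import manip,grab_frame,calibration
import cv2,numpy as np
s=manip.state();print(s, manip.tcp_to_grasp)
a=grab_frame("side");b=grab_frame("top")
cv2.imwrite("pics/side0.png",a);cv2.imwrite("pics/top0.png",b)
for n in("side","top","wrist"):print(n,calibration(n))
E
```

```text
{'time': 0.0, 'joint_pos': array([-1.25498505e+00,  5.33890024e-02,  1.61434942e+00,  1.71818688e-05,
        1.47595866e+00, -1.19023181e-01]), 'joint_vel': array([-2.04169560e-05, -2.58755058e-03,  9.76819335e-05,  5.91369951e-04,
        4.98244461e-04, -3.23511543e-04]), 'joint_efforts': array([ 2.42085189e-04, -3.93680799e+01, -3.70175171e+01, -1.46939415e-04,
        7.18542491e-03,  1.49207196e-06]), 'tool_pos': array([ 0.26308061, -0.56623325,  0.23000997]), 'tool_rot': array([-1.04796425e-03,  9.76457467e-01,  2.15707457e-01, -9.48544701e-05]), 'contact_force': array([-0.46350039, -0.65014672, -0.22927221]), 'ft_torque': array([ 0.05108666, -0.03704474, -0.03614578]), 'grasp_force': 0.0, 'gripper_width': 0.9995473532049055} 0.0187
side {'camera_matrix': array([[388.90902444,   0.        , 252.16574134],
       [  0.        , 388.90902444, 187.21738996],
       [  0.        ,   0.        ,   1.        ]]), 'R': array([[ 0.99456489, -0.10387396,  0.00713287],
       [-0.08821746, -0.87708142, -0.47217143],
       [ 0.05530242,  0.46897588, -0.88147789]]), 't': array([-0.54818067,  0.2333147 ,  0.95610366])}
top {'camera_matrix': array([[429.10912522,   0.        , 248.43184613],
       [  0.        , 429.10912522, 201.28954843],
       [  0.        ,   0.        ,   1.        ]]), 'R': array([[ 0.00575883, -0.99996863,  0.00543885],
       [-0.98980633, -0.00647413, -0.14227267],
       [ 0.14230342, -0.00456409, -0.98981256]]), 't': array([0.1773422 , 0.56820336, 1.12817472])}
wrist {'camera_matrix': array([[297.31863964,   0.        , 252.60708108],
       [  0.        , 297.31863964, 189.89226568],
       [  0.        ,   0.        ,   1.        ]]), 'R': array([[ 0.42178609, -0.9066943 , -0.00139524],
       [-0.86317514, -0.40201144,  0.30547582],
       [-0.27753408, -0.12764111, -0.95219881]]), 't': array([-0.62376477, -0.0401734 ,  0.38039924])}
```

View pics/side0.png

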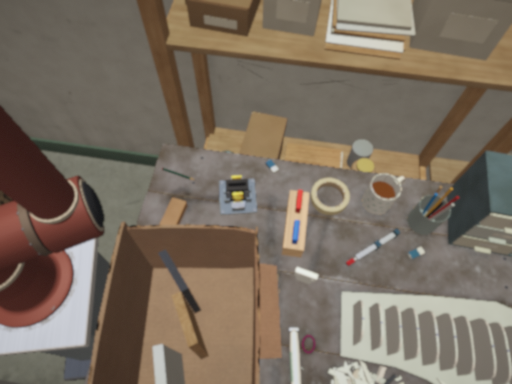

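View pics/top0.png

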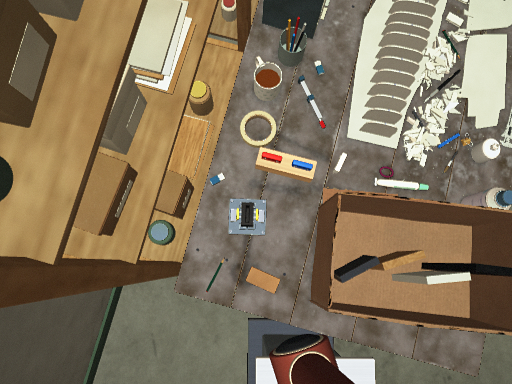

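Candidates for "red scraper", top view:
- red handle in the rack at (271,157)
- blue scraper at (302,166)
- red end of the pen at (323,125)
- white/blue tool with red cap at (385,172)
- red cap at (229,3)
- loose knives and scrapers in the carton at (355,268) and (430,278)

The description fits (271,157). The cassette is at (247,216), with its yellow catches to the left and right of it.

```bash
cat > h.py <<'E'
import cv2,numpy as np
from plant import calibration
def ray(c,p):
    K,R,t=c["camera_matrix"],c["R"],c["t"]
    d=R.T@np.linalg.solve(K,[p[0],p[1],1.]);return -R.T@t,d
def plane(c,p,z):
    o,d=ray(c,p);return o+d*(z-o[2])/d[2]
def tri(c1,p1,c2,p2):
    o1,d1=ray(c1,p1);o2,d2=ray(c2,p2);d1/=np.linalg.norm(d1);d2/=np.linalg.norm(d2)
    A=np.stack([d1,-d2],1);s=np.linalg.lstsq(A,o2-o1,rcond=None)[0]
    a,b=o1+s[0]*d1,o2+s[1]*d2;return (a+b)/2,np.linalg.norm(a-b)
def blobs(im,lo,hi,box,amin=8):
    h=cv2.cvtColor(im,cv2.COLOR_BGR2HSV);m=cv2.inRange(h,lo,hi)
    if lo[0]==0 and hi[0]<12:m|=cv2.inRange(h,(170,lo[1],lo[2]),(180,hi[1],hi[2]))
    k=np.zeros_like(m);x0,y0,x1,y1=box;k[y0:y1,x0:x1]=255;m&=k
    n,l,s,c=cv2.connectedComponentsWithStats(m);out=[]
    for i in range(1,n):
        if s[i,4]>=amin:
            ys,xs=np.where(l==i);r=cv2.minAreaRect(np.stack([xs,ys],1).astype(np.float32))
            out.append((c[i].round(1),int(s[i,4]),[np.round(v,1) for v in r]))
    return out
E
python3 - <<'E'
from h import *
a=cv2.imread("pics/side0.png");b=cv2.imread("pics/top0.png")
for n,im,bx in(("side",a,(200,150,330,270)),("top",b,(220,130,330,245))):
    for nm,lo,hi in(("red",(0,150,80),(8,255,255)),("blue",(105,150,80),(125,255,255)),("yel",(22,150,100),(35,255,255)),("wood",(8,50,120),(22,140,255))):
        for o in blobs(im,lo,hi,bx,15):print(n,nm,*o)
cr=np.hstack([cv2.resize(b[135:240,220:325],(400,400),interpolation=cv2.INTER_CUBIC),cv2.resize(a[165:270,215:320],(400,400),interpolation=cv2.INTER_CUBIC)])
cv2.imwrite("pics/crop0.png",cr)
E
```

```text
side red [298.7 200.7] 81 [array([298.7, 201. ]), array([ 4. , 20.3]), np.float64(6.3)]
side blue [295.2 235.6] 21 [array([295.3, 235.1]), array([ 1.6, 12.2]), np.float64(9.5)]
side yel [237.5 196.7] 46 [array([237.5, 196.5]), array([5., 9.]), np.float64(90.0)]
side wood [254.1 152.8] 354 [array([242. , 154.5]), array([ 9., 72.]), np.float64(90.0)]
side wood [306.8 156.9] 718 [array([304. , 158.5]), array([50., 17.]), np.float64(0.0)]
side wood [321.7 184.6] 50 [array([321.8, 184.7]), array([ 4.2, 16.1]), np.float64(59.7)]
side wood [296.9 223.3] 1316 [array([305.1, 224.5]), array([44.9, 66.5]), np.float64(6.3)]
side wood [318.  199.8] 17 [array([317.8, 199.7]), array([8. , 2.2]), np.float64(56.3)]
side wood [231.2 227.9] 227 [array([229. , 228.3]), array([58.3,  7.2]), np.float64(2.7)]
side wood [250.3 263.2] 336 [array([238.5, 253.5]), array([31., 77.]), np.float64(90.0)]
top red [271.3 156.7] 132 [array([271.3, 156.8]), array([19.9,  6.8]), np.float64(14.0)]
top blue [301.7 164.4] 114 [array([301.8, 164.6]), array([19.8,  6.1]), np.float64(15.3)]
top yel [237.3 213.7] 23 [array([237. , 213.5]), array([11.,  2.]), np.float64(90.0)]
top yel [256.5 214. ] 22 [array([256.5, 214. ]), array([10.,  1.]), np.float64(90.0)]
top wood [246.8 141.6] 41 [array([246., 141.]), array([22.6,  5.7]), np.float64(45.0)]
top wood [255.4 139.8] 20 [array([255.2, 139.7]), array([13.3,  2.5]), np.float64(13.0)]
top wood [285.3 165.1] 802 [array([285.3, 164.3]), array([60.2, 24.2]), np.float64(15.1)]
top wood [325.8 193.7] 74 [array([325.5, 194. ]), array([14.,  7.]), np.float64(90.0)]
```

View pics/crop0.png

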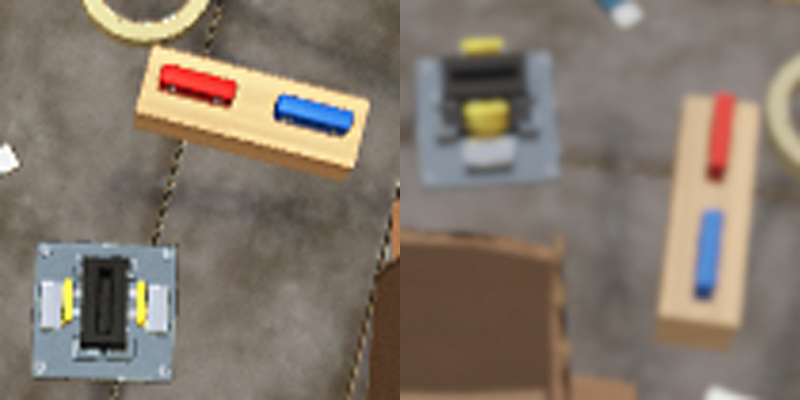

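The crop shows the red handle at the left end of the rack (top view (271,157)), with blue next to it. The cassette at (247,214) has its slot running up the image and its catches left and right. The choice is confirmed, so next I get coarse positions.

```bash
python3 - <<'E'
from h import *
T,S=calibration("top"),calibration("side")
np.set_printoptions(precision=4,suppress=True)
print("red tri",tri(T,(271.3,156.7),S,(298.7,200.7)))
for z in(.087,.08):print("red top",plane(T,(271.3,156.2),z),plane(S,(298.7,200.7),z))
print("blue",plane(T,(301.7,164.4),.083))
def ax(c,p,a,z):
    d=np.array([np.cos(np.radians(a)),np.sin(np.radians(a))])*15
    v=plane(c,p+d,z)-plane(c,p-d,z);return np.degrees(np.arctan2(v[1],v[0]))
print("rack yaw",ax(T,np.array((285.3,164.3)),15.1,.055),ax(T,np.array((271,157)),14.,.087), ax(S,np.array((298,201)),96.3,.087))
print("catches",plane(T,(237.2,213.7),.066),plane(T,(256.7,214),.066))
# cassette top: dark mask
b=cv2.imread("pics/top0.png");h=cv2.inRange(cv2.cvtColor(b,cv2.COLOR_BGR2HSV),(0,0,0),(180,255,60));
k=np.zeros_like(h);k[195:235,236:258]=255;ys,xs=np.where(h&k);r=cv2.minAreaRect(np.stack([xs,ys],1).astype(np.float32));print(r)
print("cas",plane(T,r[0],.072))
# dock blob
crop=lambda u,v:(220+u*105/400,135+v*105/400)
for p in((36,243),(178,245),(176,380),(33,378)):print("dock",plane(T,crop(*p),.006))
for p in((82,257),(128,258),(126,347),(82,346)):print("cas top",plane(T,crop(*p),.072))
print("post",plane(T,(182,268),0),plane(S,(190,147),0))
print("carton foot-ish top rim",plane(T,(338,188),.281),plane(T,(318,308),.281),plane(S,(120,226),.281),plane(S,(258,230),.281))
E
```

```text
red tri (array([0.683 , 0.1201, 0.0717]), np.float64(0.0021786970998608564))
red top [0.6816 0.1211 0.087 ] [0.679  0.1126 0.087 ]
red top [0.6834 0.1207 0.08  ] [0.6803 0.1159 0.08  ]
blue [0.6609 0.0401 0.083 ]
rack yaw -105.07532905904107 -103.96114042492823 -104.7664278762935
catches [0.53   0.2105 0.066 ] [0.5295 0.1588 0.066 ]
((247.0276336669922, 214.47515869140625), (11.247591018676758, 23.546358108520508), 3.012787342071533)
cas [0.5274 0.1845 0.072 ]
dock [0.5788 0.234  0.006 ]
dock [0.578  0.1294 0.006 ]
dock [0.4786 0.1309 0.006 ]
dock [0.4794 0.2349 0.006 ]
cas top [0.5593 0.1992 0.072 ]
cas top [0.5588 0.1673 0.072 ]
cas top [0.4968 0.1684 0.072 ]
cas top [0.4973 0.1987 0.072 ]
post [0.3861 0.3625 0.    ] [0.4044 0.3606 0.    ]
carton foot-ish top rim [ 0.5628 -0.012   0.281 ] [0.3089 0.0357 0.281 ] [0.3013 0.0019 0.281 ] [ 0.5567 -0.0321  0.281 ]
```

Call:
send_rows --rows '[{"z": -0.26, "wz": -0.158, "hand": 1}, {"z": -0.26, "wz": -0.158, "hand": 1}, {"z": -0.26, "wz": -0.158, "hand": 1}, {"z": -0.26, "wz": -0.158, "hand": 1}, {"z": -0.26, "wz": -0.158, "hand": 1}, {"wz": -0.158, "hand": 1}, {"wz": -0.158, "hand": 1}, {"x": 0.257, "y": 0.075, "hand": 1}, {"x": 0.257, "y": 0.075, "hand": 1}, {"x": 0.257, "y": 0.075, "hand": 1}]'

```text
invalid input at $.rows[0]: expected keys x, y, z, wx, wy, wz, hand
```

Call:
send_rows --rows '[{"x": 0, "y": 0, "z": -0.26, "wx": 0, "wy": 0, "wz": -0.158, "hand": 1}, {"x": 0, "y": 0, "z": -0.26, "wx": 0, "wy": 0, "wz": -0.158, "hand": 1}, {"x": 0, "y": 0, "z": -0.26, "wx": 0, "wy": 0, "wz": -0.158, "hand": 1}, {"x": 0, "y": 0, "z": -0.26, "wx": 0, "wy": 0, "wz": -0.158, "hand": 1}, {"x": 0, "y": 0, "z": -0.26, "wx": 0, "wy": 0, "wz": -0.158, "hand": 1}, {"x": 0, "y": 0, "z": 0, "wx": 0, "wy": 0, "wz": -0.158, "hand": 1}, {"x": 0, "y": 0, "z": 0, "wx": 0, "wy": 0, "wz": -0.158, "hand": 1}, {"x": 0.257, "y": 0.075, "z": 0, "wx": 0, "wy": 0, "wz": 0, "hand": 1}, {"x": 0.257, "y": 0.075, "z": 0, "wx": 0, "wy": 0, "wz": 0, "hand": 1}, {"x": 0.257, "y": 0.075, "z": 0, "wx": 0, "wy": 0, "wz": 0, "hand": 1}]'

```text
time: 0.93
tool_pos: [0.3265, -0.4632, 0.4252]
tool_rot: [-0.001, 0.796, 0.606, 0.0]
contact_force: [0.4, 0.3, 0.5]
gripper_width: 0.999
grasp_force: 0.0
```

Call:
send_rows --rows '[{"x": 0.257, "y": 0.075, "z": 0, "wx": 0, "wy": 0, "wz": 0, "hand": 1}, {"x": 0.257, "y": 0.075, "z": 0, "wx": 0, "wy": 0, "wz": 0, "hand": 1}, {"x": 0.257, "y": 0.075, "z": 0, "wx": 0, "wy": 0, "wz": 0, "hand": 1}, {"x": 0.257, "y": 0.075, "z": 0, "wx": 0, "wy": 0, "wz": 0, "hand": 1}, {"x": 0.257, "y": 0.075, "z": 0, "wx": 0, "wy": 0, "wz": 0, "hand": 1}, {"x": 0.257, "y": 0.075, "z": 0, "wx": 0, "wy": 0, "wz": 0, "hand": 1}, {"x": 0.257, "y": 0.075, "z": 0, "wx": 0, "wy": 0, "wz": 0, "hand": 1}, {"x": 0.257, "y": 0.075, "z": 0, "wx": 0, "wy": 0, "wz": 0, "hand": 1}, {"x": 0.257, "y": 0.075, "z": 0, "wx": 0, "wy": 0, "wz": 0, "hand": 1}, {"x": 0.257, "y": 0.075, "z": 0, "wx": 0, "wy": 0, "wz": 0, "hand": 1}]'

```text
time: 1.77
tool_pos: [0.5372, -0.1201, 0.4259]
tool_rot: [-0.0, 0.795, 0.607, -0.0]
contact_force: [0.4, -0.8, -0.2]
gripper_width: 0.996
grasp_force: 0.0
```

Call:
send_rows --rows '[{"x": 0.257, "y": 0.075, "z": 0, "wx": 0, "wy": 0, "wz": 0, "hand": 1}, {"x": 0.257, "y": 0.075, "z": 0, "wx": 0, "wy": 0, "wz": 0, "hand": 1}, {"x": 0.257, "y": 0.075, "z": 0, "wx": 0, "wy": 0, "wz": 0, "hand": 1}, {"x": 0.257, "y": 0.075, "z": 0, "wx": 0, "wy": 0, "wz": 0, "hand": 1}, {"x": 0.257, "y": 0.075, "z": 0, "wx": 0, "wy": 0, "wz": 0, "hand": 1}, {"x": 0.257, "y": 0.075, "z": 0, "wx": 0, "wy": 0, "wz": 0, "hand": 1}, {"x": 0.257, "y": 0.075, "z": 0, "wx": 0, "wy": 0, "wz": 0, "hand": 1}, {"x": 0, "y": 0, "z": 0.26, "wx": 0, "wy": 0, "wz": 0, "hand": 1}, {"x": 0, "y": 0, "z": 0.26, "wx": 0, "wy": 0, "wz": 0, "hand": 1}, {"x": 0, "y": 0, "z": 0, "wx": 0, "wy": 0, "wz": 0, "hand": 1}]'

```text
time: 2.6
tool_pos: [0.6799, 0.118, 0.3344]
tool_rot: [-0.006, 0.795, 0.607, -0.009]
contact_force: [-0.5, 0.1, -4.5]
gripper_width: 1.002
grasp_force: 0.0
```

```bash
python3 - <<'E'
from h import *
from plant import *
s=manip.state();c=calibration("wrist");im=grab_frame("wrist")
np.save("pics/w1.npy",im);import pickle;pickle.dump((s,c),open("pics/w1.pkl","wb"))
cv2.imwrite("pics/w1.png",im);print(s["tool_pos"],s["tool_rot"])
s=manip.state();print(s["tool_pos"],s["tool_rot"])
E
```

```text
[0.67989667 0.11804564 0.33438763] [-0.00577531  0.79455918  0.60709655 -0.00872587]
[0.68112942 0.11749684 0.33937417] [-0.00419356  0.79486095  0.60674418 -0.00632229]
```

View pics/w1.png

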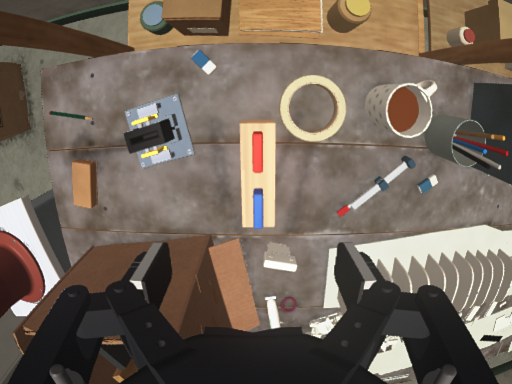

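The wrist view shows the red handle at (257,152), the blue at (257,207) and the cassette at (155,135). I'll descend and measure from there.

Call:
send_rows --rows '[{"x": 0, "y": 0, "z": 0.25, "wx": 0, "wy": 0, "wz": 0, "hand": 1}, {"x": 0, "y": 0, "z": 0.25, "wx": 0, "wy": 0, "wz": 0, "hand": 1}, {"x": 0, "y": 0, "z": 0.25, "wx": 0, "wy": 0, "wz": 0, "hand": 1}, {"x": 0, "y": 0, "z": 0.25, "wx": 0, "wy": 0, "wz": 0, "hand": 1}, {"x": 0, "y": 0, "z": 0.1, "wx": 0, "wy": 0, "wz": 0, "hand": 1}, {"x": 0, "y": 0, "z": 0, "wx": 0, "wy": 0, "wz": 0, "hand": 1}, {"x": 0, "y": 0, "z": 0, "wx": 0, "wy": 0, "wz": 0, "hand": 1}, {"x": 0, "y": 0, "z": 0, "wx": 0, "wy": 0, "wz": 0, "hand": 1}, {"x": 0, "y": 0, "z": 0, "wx": 0, "wy": 0, "wz": 0, "hand": 1}, {"x": 0, "y": 0, "z": 0, "wx": 0, "wy": 0, "wz": 0, "hand": 1}]'

```text
time: 3.48
tool_pos: [0.6856, 0.1174, 0.187]
tool_rot: [0.001, 0.795, 0.607, 0.002]
contact_force: [-0.3, -0.5, -0.0]
gripper_width: 0.997
grasp_force: 0.0
```

```bash
cat >> h.py <<'E'
import pickle
from plant import manip,grab_frame
from scipy.spatial.transform import Rotation as Ro
def snap(n):
    s=manip.state();c=calibration("wrist");im=grab_frame("wrist")
    cv2.imwrite(f"pics/{n}.png",im);pickle.dump((s,c),open(f"pics/{n}.pkl","wb"));return s,c,im
def wplane(c,pts,z):
    K,R,t=c["camera_matrix"],c["R"],c["t"];pts=np.atleast_2d(pts).astype(float)
    q=(pts-K[:2,2])/K[0,0];th=np.linalg.norm(q,axis=1,keepdims=True)
    d=np.hstack([q/th*np.sin(th),np.cos(th)])@R;o=-R.T@t
    return o+d*((z-o[2])/d[:,2:])
def wmask(im,lo,hi,box,red=False):
    h=cv2.cvtColor(im,cv2.COLOR_BGR2HSV);m=cv2.inRange(h,lo,hi)
    if red:m|=cv2.inRange(h,(170,lo[1],lo[2]),(180,hi[1],hi[2]))
    k=np.zeros_like(m);x0,y0,x1,y1=box;k[y0:y1,x0:x1]=255;m&=k
    cs,_=cv2.findContours(m,cv2.RETR_EXTERNAL,cv2.CHAIN_APPROX_NONE)
    return max(cs,key=cv2.contourArea)[:,0]
def rect(c,pts,z):
    p=wplane(c,pts,z)[:,:2]*1000
    (ce,wh,a)=cv2.minAreaRect(p.astype(np.float32))
    if wh[0]<wh[1]:wh=wh[::-1];a+=90
    return np.round(ce,1),np.round(wh,1),round(((a+90)%180)-90,2)
def tool(s):
    R=Ro.from_quat(np.roll(s["tool_rot"],-1)).as_matrix()
    return np.round(s["tool_pos"]*1000,1),round(np.degrees(np.arctan2(R[1,0],R[0,0])),2),np.round(R[:,2],4)
E
python3 - <<'E'
from h import *
s,c,im=snap("w2");print(tool(s))
b=(120,30,400,330)
print("red",rect(c,wmask(im,(0,150,60),(8,255,255),b,True),.087))
print("rack",rect(c,wmask(im,(8,50,100),(22,160,255),(200,30,330,330)),.055))
E
```

```text
(array([685.6, 117.4, 187. ]), np.float64(74.68), array([ 5.4e-03,  3.0e-04, -1.0e+00]))
red (array([682.4, 123. ]), array([56.7, 13.3]), 75.71)
rack (array([687.3,  99.9]), array([242.1, 148.5]), 78.99)
```

View pics/w2.png

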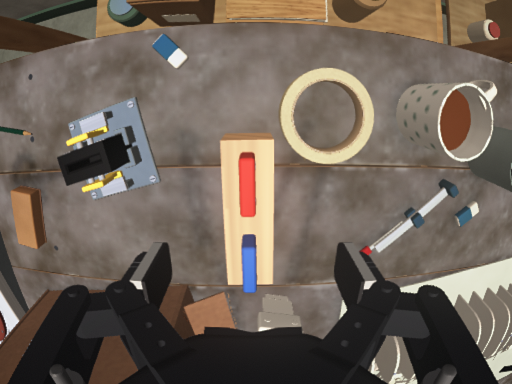

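Call:
send_rows --rows '[{"x": 0.021, "y": -0.031, "z": 0.14, "wx": 0, "wy": 0, "wz": 0, "hand": 1}, {"x": 0, "y": 0, "z": 0.14, "wx": 0, "wy": 0, "wz": 0, "hand": 1}, {"x": 0, "y": 0, "z": 0.14, "wx": 0, "wy": 0, "wz": 0, "hand": 1}, {"x": 0, "y": 0, "z": 0.14, "wx": 0, "wy": 0, "wz": 0, "hand": 1}, {"x": 0, "y": 0, "z": 0.1, "wx": 0, "wy": 0, "wz": 0, "hand": 1}, {"x": 0, "y": 0, "z": 0.06, "wx": 0, "wy": 0, "wz": 0, "hand": 1}, {"x": 0, "y": 0, "z": 0, "wx": 0, "wy": 0, "wz": 0, "hand": 1}, {"x": 0, "y": 0, "z": 0, "wx": 0, "wy": 0, "wz": 0, "hand": 1}, {"x": 0, "y": 0, "z": 0, "wx": 0, "wy": 0, "wz": 0, "hand": 1}, {"x": 0, "y": 0, "z": 0, "wx": 0, "wy": 0, "wz": 0, "hand": 1}]'

```text
time: 4.37
tool_pos: [0.6816, 0.1217, 0.0774]
tool_rot: [0.001, 0.795, 0.607, 0.001]
contact_force: [0.5, -0.4, 1.2]
gripper_width: 1.004
grasp_force: 0.0
```

```bash
python3 - <<'E'
from h import *
s,c,im=snap("w3");print(tool(s))
print("red",rect(c,wmask(im,(0,150,60),(8,255,255),(150,30,360,330),True),.087))
s=pickle.load(open("pics/w2.pkl","rb"))[1];im=cv2.imread("pics/w2.png")
p=wmask(im,(8,50,100),(22,160,255),(200,142,300,283));q=wplane(s,p,.055)[:,:2]*1000
for m in(p[:,0]<235,p[:,0]>262):
    k=m&(p[:,1]>145)&(p[:,1]<278);v=cv2.fitLine(q[k].astype(np.float32),cv2.DIST_HUBER,0,.01,.01).ravel();print(np.degrees(np.arctan2(v[1],v[0]))%180,v[2:])
E
```

```text
(array([681.6, 121.7,  77.4]), np.float64(74.68), array([ 3.1e-03,  2.0e-04, -1.0e+00]))
red (array([683. , 125.3]), array([61.6, 13.4]), 75.39)
71.9922 [633.6627   80.29195]
70.0647 [705.8202   73.94375]
```

Call:
send_rows --rows '[{"x": 0, "y": 0.002, "z": 0.06, "wx": 0, "wy": 0, "wz": 0, "hand": 1}, {"x": 0, "y": 0, "z": 0.053, "wx": 0, "wy": 0, "wz": 0, "hand": 1}, {"x": 0, "y": 0, "z": 0, "wx": 0, "wy": 0, "wz": 0, "hand": 1}, {"x": 0, "y": 0, "z": 0, "wx": 0, "wy": 0, "wz": 0, "hand": -1}, {"x": 0, "y": 0, "z": 0, "wx": 0, "wy": 0, "wz": 0, "hand": -1}, {"x": 0, "y": 0, "z": 0, "wx": 0, "wy": 0, "wz": 0, "hand": -1}, {"x": 0, "y": 0, "z": 0, "wx": 0, "wy": 0, "wz": 0, "hand": -1}, {"x": 0, "y": 0, "z": 0, "wx": 0, "wy": 0, "wz": 0, "hand": -1}, {"x": 0, "y": 0, "z": 0, "wx": 0, "wy": 0, "wz": 0, "hand": -1}, {"x": 0, "y": 0, "z": 0, "wx": 0, "wy": 0, "wz": 0, "hand": -1}]'

```text
time: 5.25
tool_pos: [0.6809, 0.1215, 0.0589]
tool_rot: [0.0, 0.795, 0.607, 0.0]
contact_force: [0.4, -0.2, -0.4]
gripper_width: 0.152
grasp_force: 58.6
```

Call:
send_rows --rows '[{"x": 0, "y": 0, "z": -0.1, "wx": 0, "wy": 0, "wz": 0, "hand": -1}, {"x": 0, "y": 0, "z": -0.2, "wx": 0, "wy": 0, "wz": 0, "hand": -1}, {"x": 0, "y": 0, "z": -0.2, "wx": 0, "wy": 0, "wz": 0, "hand": -1}, {"x": 0, "y": 0, "z": -0.2, "wx": 0, "wy": 0, "wz": 0, "hand": -1}, {"x": 0, "y": 0, "z": -0.1, "wx": 0, "wy": 0, "wz": 0, "hand": -1}, {"x": 0.025, "y": -0.218, "z": 0, "wx": 0, "wy": 0, "wz": 0, "hand": -1}, {"x": 0.025, "y": -0.218, "z": 0, "wx": 0, "wy": 0, "wz": 0, "hand": -1}, {"x": 0.025, "y": -0.218, "z": 0, "wx": 0, "wy": 0, "wz": 0, "hand": -1}, {"x": 0.025, "y": -0.218, "z": 0, "wx": 0, "wy": 0, "wz": 0, "hand": -1}, {"x": 0.025, "y": -0.218, "z": 0, "wx": 0, "wy": 0, "wz": 0, "hand": -1}]'

```text
time: 6.08
tool_pos: [0.5258, 0.183, 0.1774]
tool_rot: [-0.0, 0.795, 0.606, -0.001]
contact_force: [-0.7, 1.2, 0.1]
gripper_width: 0.157
grasp_force: 60.8
```

Call:
send_rows --rows '[{"x": 0, "y": 0, "z": 0, "wx": 0, "wy": 0, "wz": 0.15, "hand": -1}, {"x": 0, "y": 0, "z": 0, "wx": 0, "wy": 0, "wz": 0.15, "hand": -1}, {"x": 0, "y": 0, "z": 0, "wx": 0, "wy": 0, "wz": 0.15, "hand": -1}, {"x": 0, "y": 0, "z": 0, "wx": 0, "wy": 0, "wz": 0.15, "hand": -1}, {"x": 0, "y": 0, "z": 0, "wx": 0, "wy": 0, "wz": 0.15, "hand": -1}, {"x": 0, "y": 0, "z": 0, "wx": 0, "wy": 0, "wz": 0.15, "hand": -1}, {"x": 0, "y": 0, "z": 0, "wx": 0, "wy": 0, "wz": 0.15, "hand": -1}, {"x": 0, "y": 0, "z": 0, "wx": 0, "wy": 0, "wz": 0.15, "hand": -1}, {"x": 0, "y": 0, "z": 0, "wx": 0, "wy": 0, "wz": 0.15, "hand": -1}, {"x": 0, "y": 0, "z": 0, "wx": 0, "wy": 0, "wz": 0.15, "hand": -1}]'

```text
time: 6.92
tool_pos: [0.5273, 0.1827, 0.1775]
tool_rot: [0.0, 0.998, 0.06, -0.001]
contact_force: [0.3, 0.4, -1.2]
gripper_width: 0.154
grasp_force: 60.9
```

Call:
send_rows --rows '[{"x": 0, "y": 0, "z": 0, "wx": 0, "wy": 0, "wz": 0.15, "hand": -1}, {"x": 0, "y": 0, "z": 0, "wx": 0, "wy": 0, "wz": 0, "hand": -1}, {"x": 0, "y": 0, "z": 0, "wx": 0, "wy": 0, "wz": 0, "hand": -1}, {"x": 0, "y": 0, "z": 0, "wx": 0, "wy": 0, "wz": 0, "hand": -1}, {"x": 0, "y": 0, "z": 0, "wx": 0, "wy": 0, "wz": 0, "hand": -1}, {"x": 0, "y": 0, "z": 0, "wx": 0, "wy": 0, "wz": 0, "hand": -1}, {"x": 0, "y": 0, "z": 0, "wx": 0, "wy": 0, "wz": 0, "hand": -1}, {"x": 0, "y": 0, "z": 0, "wx": 0, "wy": 0, "wz": 0, "hand": -1}, {"x": 0, "y": 0, "z": 0, "wx": 0, "wy": 0, "wz": 0, "hand": -1}, {"x": 0, "y": 0, "z": 0, "wx": 0, "wy": 0, "wz": 0, "hand": -1}]'

```text
time: 7.75
tool_pos: [0.5279, 0.1828, 0.1784]
tool_rot: [0.0, 1.0, 0.004, 0.0]
contact_force: [-0.4, -0.5, -1.9]
gripper_width: 0.152
grasp_force: 60.9
```

```bash
python3 - <<'E'
from h import *
s,c,im=snap("w4");print(tool(s))
cv2.imwrite("pics/side4.png",grab_frame("side"))
E
```

```text
(array([527.9, 182.8, 178.4]), np.float64(0.44), array([ 0., -0., -1.]))
```

View pics/w4.png

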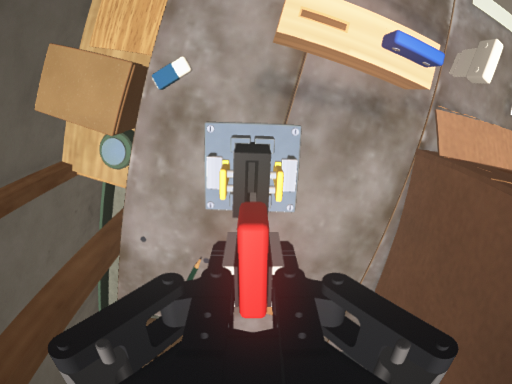

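The wrist view shows the dock from (205,123) to (298,212), the cassette top running from (252,145) with its slot, the yellow catches at (224,180) and (279,182), and the red handle held straight. Next I measure each of these precisely.

```bash
cat > m.py <<'E'
from h import *
import sys
np.set_printoptions(precision=1,suppress=True)
n=sys.argv[1];s,c=pickle.load(open(f"pics/{n}.pkl","rb"));im=cv2.imread(f"pics/{n}.png")
print(tool(s))
zt=s["tool_pos"][2]-.0479+.076
r=wmask(im,(0,150,60),(8,255,255),(225,190,285,330),True);P=wplane(c,r,zt)*1000
print("handle top: -x end",np.percentile(P[:,0],2),"y rng",[(x,*np.percentile(P[(abs(P[:,0]-x)<4),1],[2,98])) for x in(s["tool_pos"][0]*1000-20,s["tool_pos"][0]*1000)])
for b in((210,150,238,205),(265,150,290,205)):
    y=wmask(im,(22,140,120),(35,255,255),b);P=wplane(c,y,.070)*1000
    print("yel",P[:,:2].min(0),P[:,:2].max(0),rect(c,y,.070))
g=cv2.cvtColor(im,cv2.COLOR_BGR2GRAY).astype(float)
def edge(p,d,L,z,sgn=0):  # subpixel strongest gradient along segment from p in direction d
    t=np.arange(0,L,.25);x=p[0]+d[0]*t;y=p[1]+d[1]*t
    v=cv2.remap(g.astype(np.float32),x.astype(np.float32)[None],y.astype(np.float32)[None],cv2.INTER_LINEAR)[0]
    dv=np.gradient(cv2.GaussianBlur(v[None],(9,1),0)[0]);dv=dv*sgn if sgn else abs(dv)
    i=np.argmax(dv);return wplane(c,(x[i],y[i]),z)[0,:2]*1000
E
cat > m4.py <<'E'
from m import *
L=np.array([edge((198,y),(1,0),14,.006) for y in range(132,205,6)]);Rr=np.array([edge((292,y),(1,0),14,.006,-1) for y in range(132,205,6)])
T=np.array([edge((x,117),(0,1),12,.006) for x in range(212,296,6)]);B=np.array([edge((x,206),(0,1),12,.006) for x in (212,218,224,280,286,292)])
print("dock L y",np.median(L[:,1]),np.polyfit(L[:,0],L[:,1],1)[0],"R y",np.median(Rr[:,1]),np.polyfit(Rr[:,0],Rr[:,1],1)[0],"far x",np.median(T[:,0]),"near x",np.median(B[:,0]))
cv2.imwrite("pics/c4.png",cv2.resize(im[110:220,195:310],None,fx=5,fy=5,interpolation=cv2.INTER_CUBIC))
E
python3 m4.py w4
```

```text
(array([527.9, 182.8, 178.4]), np.float64(0.44), array([ 0., -0., -1.]))
handle top: -x end 501.080134301104 y rng [(np.float64(507.8506184532208), np.float64(176.2310114788211), np.float64(189.76997919675478)), (np.float64(527.8506184532208), np.float64(176.3803566324902), np.float64(189.95192962501724))]
yel [518.3 207.3] [543.2 208.2] (array([530.8, 207.7]), array([25. ,  0.9]), 0.22)
yel [520.5 162. ] [529.  162.3] (array([524.8, 162.2]), array([8.4, 0. ]), 1.86)
dock L y 235.23085283980245 -0.015952680697377444 R y 134.52671817165546 -0.0017713811666161 far x 578.324989016727 near x 480.60926804490157
```

View pics/c4.png

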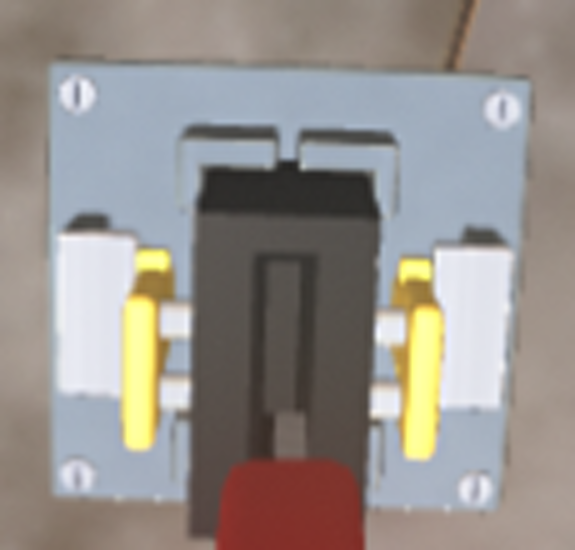

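The crop shows the slot mouth from (257,255) to (318,255), and the cassette's far top edge at y≈213 between x=194 and 378. Now I map those points.

```bash
python3 - <<'E'
from h import *
np.set_printoptions(precision=1,suppress=True)
s,c=pickle.load(open("pics/w4.pkl","rb"))
m=lambda P,z:wplane(c,np.array(P)/5.+np.array([195,110])-.4,z)[:,:2]*1000
print("dock",m([(50,62),(530,78),(497,510),(53,495)],.006))
print("cas top",m([(194,213),(378,215),(190,535),(365,540)],.072))
print("slot",m([(257,255),(318,255),(250,450),(305,450)],.072))
print("yel outer faces top",m([(123,300),(125,445),(441,310),(438,455)],.070))
E
```

```text
dock [[580.2 234.6]
 [577.6 132.2]
 [478.8 134.9]
 [481.6 237.2]]
cas top [[559.5 199.7]
 [559.4 168.3]
 [500.1 201.1]
 [499.4 169.1]]
slot [[552.2 188.9]
 [552.3 178.5]
 [516.7 190.1]
 [516.7 180.3]]
yel outer faces top [[543.6 212.4]
 [516.7 212.7]
 [542.2 156.7]
 [515.2 156.2]]
```

Call:
send_rows --rows '[{"x": 0.0073, "y": -0.0093, "z": 0.1, "wx": 0, "wy": 0, "wz": 0.041, "hand": -1}, {"x": 0, "y": 0, "z": 0.1, "wx": 0, "wy": 0, "wz": 0, "hand": -1}, {"x": 0, "y": 0, "z": 0.08, "wx": 0, "wy": 0, "wz": 0, "hand": -1}, {"x": 0, "y": 0, "z": 0.05, "wx": 0, "wy": 0, "wz": 0, "hand": -1}, {"x": 0, "y": 0, "z": 0, "wx": 0, "wy": 0, "wz": 0, "hand": -1}, {"x": 0, "y": 0, "z": 0, "wx": 0, "wy": 0, "wz": 0, "hand": -1}, {"x": 0, "y": 0, "z": 0, "wx": 0, "wy": 0, "wz": 0, "hand": -1}, {"x": 0, "y": 0, "z": 0, "wx": 0, "wy": 0, "wz": 0, "hand": -1}, {"x": 0, "y": 0, "z": 0, "wx": 0, "wy": 0, "wz": 0, "hand": -1}, {"x": 0, "y": 0, "z": 0, "wx": 0, "wy": 0, "wz": 0, "hand": -1}]'

```text
time: 8.68
tool_pos: [0.5294, 0.1843, 0.1296]
tool_rot: [-0.0, 1.0, -0.012, 0.001]
contact_force: [-0.4, 0.8, -1.0]
gripper_width: 0.152
grasp_force: 60.9
```

```bash
python3 - <<'E'
from h import *
s,c,im=snap("w5");print(tool(s))
cv2.imwrite("pics/c5.png",cv2.resize(im[120:235,190:315],None,fx=5,fy=5,interpolation=cv2.INTER_CUBIC))
E
```

```text
(array([529.4, 184.3, 129.6]), np.float64(-1.41), array([ 1.3e-03,  2.0e-04, -1.0e+00]))
```

View pics/c5.png

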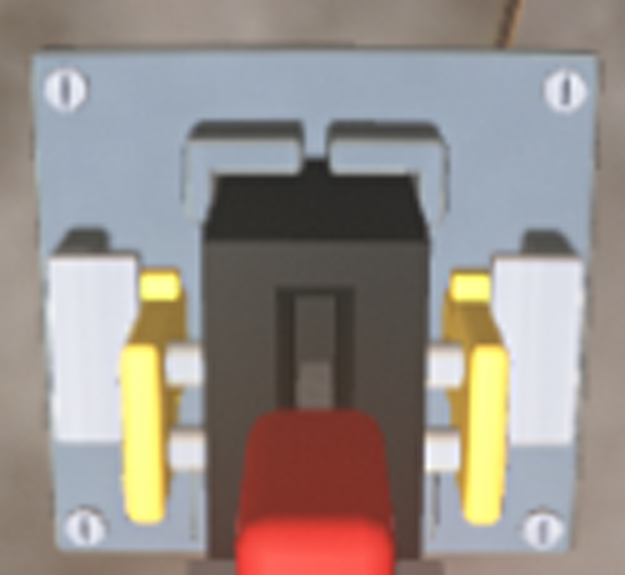

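The crop shows the blade at x≈299–333 (centre 316), centred in the slot mouth at 276–355 and parallel to it. One numeric check of x before inserting.

```bash
python3 - <<'E'
from h import *
np.set_printoptions(precision=1,suppress=True)
s,c=pickle.load(open("pics/w5.pkl","rb"));im=cv2.imread("pics/w5.png")
m=lambda P,z:wplane(c,np.array(P)/5.+np.array([190,120])-.4,z)[:,:2]*1000
print("cas far",m([(204,240),(428,240)],.072).round(1),"slot",m([(276,289),(355,289)],.072),"pads",m([(122,345),(125,520),(508,345),(502,522)],.070))
print("dock",m([(33,52),(598,55),(573,550),(57,550)],.006))
z=s["tool_pos"][2]-.0479
print("shoulder far edge",m([(248,430),(387,430)],z+.06),"handle top far edge",m([(243,520),(388,520)],z+.076))
r=wmask(im,(0,150,60),(8,255,255),(225,190,285,340),True);P=wplane(c,r,z+.076)*1000
print("handle -x end",np.percentile(P[:,0],2), P[:,0].min())
E
```

```text
cas far [[559.7 199.3]
 [558.9 168.2]] slot [[552.4 189.5]
 [552.1 178.4]] pads [[544.  212.1]
 [516.5 213.5]
 [542.7 156.5]
 [514.8 156.8]]
dock [[580.3 234.6]
 [577.3 132. ]
 [478.9 134.1]
 [481.4 237.5]]
shoulder far edge [[557.7 190.3]
 [557.3 177.1]] handle top far edge [[555.5 190.1]
 [555.2 177.8]]
handle -x end 501.8539149851272 501.76710987406534
```

Call:
send_rows --rows '[{"x": 0.003, "y": 0, "z": 0.03, "wx": 0, "wy": 0, "wz": 0, "hand": -1}, {"x": 0, "y": 0, "z": 0.03, "wx": 0, "wy": 0, "wz": 0, "hand": -1}, {"x": 0, "y": 0, "z": 0.03, "wx": 0, "wy": 0, "wz": 0, "hand": -1}, {"x": 0, "y": 0, "z": 0.03, "wx": 0, "wy": 0, "wz": 0, "hand": -1}, {"x": 0, "y": 0, "z": 0.03, "wx": 0, "wy": 0, "wz": 0, "hand": -1}, {"x": 0, "y": 0, "z": 0, "wx": 0, "wy": 0, "wz": 0, "hand": -1}, {"x": 0, "y": 0, "z": 0, "wx": 0, "wy": 0, "wz": 0, "hand": -1}, {"x": 0, "y": 0, "z": 0, "wx": 0, "wy": 0, "wz": 0, "hand": -1}, {"x": 0, "y": 0, "z": 0, "wx": 0, "wy": 0, "wz": 0, "hand": -1}, {"x": 0, "y": 0, "z": 0, "wx": 0, "wy": 0, "wz": 0, "hand": -1}]'

```text
time: 9.57
tool_pos: [0.5295, 0.1843, 0.1067]
tool_rot: [-0.0, 1.0, -0.012, 0.0]
contact_force: [0.2, 0.2, -0.8]
gripper_width: 0.156
grasp_force: 60.9
```

Call:
send_rows --rows '[{"x": 0, "y": 0, "z": 0.02, "wx": 0, "wy": 0, "wz": 0, "hand": -1}, {"x": 0, "y": 0, "z": 0.02, "wx": 0, "wy": 0, "wz": 0, "hand": -1}, {"x": 0, "y": 0, "z": 0.02, "wx": 0, "wy": 0, "wz": 0, "hand": -1}, {"x": 0, "y": 0, "z": 0.02, "wx": 0, "wy": 0, "wz": 0, "hand": -1}, {"x": 0, "y": 0, "z": 0.02, "wx": 0, "wy": 0, "wz": 0, "hand": -1}, {"x": 0, "y": 0, "z": 0.02, "wx": 0, "wy": 0, "wz": 0, "hand": -1}, {"x": 0, "y": 0, "z": 0.02, "wx": 0, "wy": 0, "wz": 0, "hand": -1}, {"x": 0, "y": 0, "z": 0.02, "wx": 0, "wy": 0, "wz": 0, "hand": -1}, {"x": 0, "y": 0, "z": 0, "wx": 0, "wy": 0, "wz": 0, "hand": -1}, {"x": 0, "y": 0, "z": 0, "wx": 0, "wy": 0, "wz": 0, "hand": -1}]'

```text
time: 10.4
tool_pos: [0.5292, 0.1842, 0.0821]
tool_rot: [0.0, 1.0, -0.012, -0.0]
contact_force: [0.1, 0.4, -1.0]
gripper_width: 0.155
grasp_force: 60.9
```

Call:
send_rows --rows '[{"x": 0, "y": 0, "z": 0.01, "wx": 0, "wy": 0, "wz": 0, "hand": -1}, {"x": 0, "y": 0, "z": 0.01, "wx": 0, "wy": 0, "wz": 0, "hand": -1}, {"x": 0, "y": 0, "z": 0.01, "wx": 0, "wy": 0, "wz": 0, "hand": -1}, {"x": 0, "y": 0, "z": 0.007, "wx": 0, "wy": 0, "wz": 0, "hand": -1}, {"x": 0, "y": 0, "z": 0.004, "wx": 0, "wy": 0, "wz": 0, "hand": -1}, {"x": 0, "y": 0, "z": 0, "wx": 0, "wy": 0, "wz": 0, "hand": -1}, {"x": 0, "y": 0, "z": 0, "wx": 0, "wy": 0, "wz": 0, "hand": -1}, {"x": 0, "y": 0, "z": 0, "wx": 0, "wy": 0, "wz": 0, "hand": -1}, {"x": 0, "y": 0, "z": 0, "wx": 0, "wy": 0, "wz": 0, "hand": -1}, {"x": 0, "y": 0, "z": 0, "wx": 0, "wy": 0, "wz": 0, "hand": -1}]'

```text
time: 11.23
tool_pos: [0.5294, 0.1842, 0.0763]
tool_rot: [0.0, 1.0, -0.012, 0.0]
contact_force: [0.2, -0.3, -0.7]
gripper_width: 0.15
grasp_force: 60.9
```

Call:
send_rows --rows '[{"x": 0, "y": 0, "z": 0.003, "wx": 0, "wy": 0, "wz": 0, "hand": -1}, {"x": 0, "y": 0, "z": 0.003, "wx": 0, "wy": 0, "wz": 0, "hand": -1}, {"x": 0, "y": 0, "z": 0.002, "wx": 0, "wy": 0, "wz": 0, "hand": -1}, {"x": 0, "y": 0, "z": 0, "wx": 0, "wy": 0, "wz": 0, "hand": -1}, {"x": 0, "y": 0, "z": 0, "wx": 0, "wy": 0, "wz": 0, "hand": -1}, {"x": 0, "y": 0, "z": 0, "wx": 0, "wy": 0, "wz": 0, "hand": -1}, {"x": 0, "y": 0, "z": 0, "wx": 0, "wy": 0, "wz": 0, "hand": -1}, {"x": 0, "y": 0, "z": 0, "wx": 0, "wy": 0, "wz": 0, "hand": -1}, {"x": 0, "y": 0, "z": 0, "wx": 0, "wy": 0, "wz": 0, "hand": -1}, {"x": 0, "y": 0, "z": 0, "wx": 0, "wy": 0, "wz": 0, "hand": -1}]'

```text
time: 12.07
tool_pos: [0.5296, 0.1842, 0.0758]
tool_rot: [-0.0, 1.0, -0.012, 0.0]
contact_force: [-3.6, -0.6, 5.2]
gripper_width: 0.15
grasp_force: 61.7
```

Call:
send_rows --rows '[{"x": 0, "y": 0, "z": 0, "wx": 0, "wy": 0, "wz": 0, "hand": 1}, {"x": 0, "y": 0, "z": 0, "wx": 0, "wy": 0, "wz": 0, "hand": 1}, {"x": 0, "y": 0, "z": 0, "wx": 0, "wy": 0, "wz": 0, "hand": 1}, {"x": 0, "y": 0, "z": 0, "wx": 0, "wy": 0, "wz": 0, "hand": 1}, {"x": 0, "y": 0, "z": 0, "wx": 0, "wy": 0, "wz": 0, "hand": 1}, {"x": 0, "y": 0, "z": 0, "wx": 0, "wy": 0, "wz": 0, "hand": 1}, {"x": 0, "y": 0, "z": 0, "wx": 0, "wy": 0, "wz": 0, "hand": 1}, {"x": 0, "y": 0, "z": 0, "wx": 0, "wy": 0, "wz": 0, "hand": 1}, {"x": 0, "y": 0, "z": 0, "wx": 0, "wy": 0, "wz": 0, "hand": 1}, {"x": 0, "y": 0, "z": 0, "wx": 0, "wy": 0, "wz": 0, "hand": 1}]'

```text
time: 12.9
tool_pos: [0.5294, 0.1842, 0.075]
tool_rot: [0.0, 1.0, -0.012, 0.0]
contact_force: [-0.1, -0.1, -0.1]
gripper_width: 1.001
grasp_force: 0.0
```

```bash
python3 - <<'E'
from h import *
np.set_printoptions(precision=1,suppress=True)
s,c,im=snap("w6");print(tool(s))
r=wmask(im,(0,150,60),(8,255,255),(200,190,310,380),True);P=wplane(c,r,.104)*1000
print("red x",np.percentile(P[:,0],[2,98]),"y",[np.percentile(P[abs(P[:,0]-x)<3,1],[2,98]) for x in(510,530)])
top=grab_frame("side");cv2.imwrite("pics/v6.png",np.hstack([cv2.resize(im[100:384,100:412],(440,400)),cv2.resize(top[150:240,200:280],(356,400),interpolation=cv2.INTER_CUBIC)]))
E
```

```text
(array([529.4, 184.2,  75. ]), np.float64(-1.41), array([ 0., -0., -1.]))
red x [502.7 565.2] y [array([178.4, 191.8]), array([177.6, 191.4])]
```

View pics/v6.png

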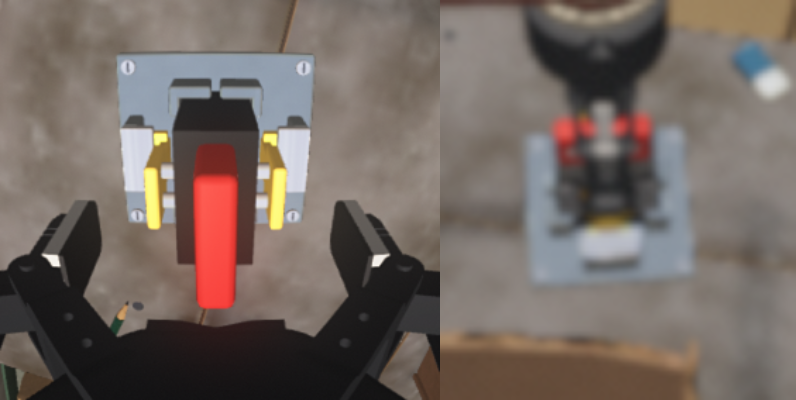

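The scraper is seated and released: the handle is centred on the cassette and both fingers are open beside the catches. Next: descend around the catches.

Call:
send_rows --rows '[{"x": 0, "y": 0, "z": 0.06, "wx": 0, "wy": 0, "wz": 0, "hand": 1}, {"x": 0, "y": 0, "z": 0.06, "wx": 0, "wy": 0, "wz": 0, "hand": 1}, {"x": 0, "y": 0, "z": 0.06, "wx": 0, "wy": 0, "wz": 0, "hand": 1}, {"x": 0, "y": 0, "z": 0.04, "wx": 0, "wy": 0, "wz": 0, "hand": 1}, {"x": 0, "y": 0, "z": 0.025, "wx": 0, "wy": 0, "wz": 0, "hand": 1}, {"x": 0, "y": 0, "z": 0, "wx": 0, "wy": 0, "wz": 0, "hand": 1}, {"x": 0, "y": 0, "z": 0, "wx": 0, "wy": 0, "wz": 0, "hand": 1}, {"x": 0, "y": 0, "z": 0, "wx": 0, "wy": 0, "wz": 0, "hand": 1}, {"x": 0, "y": 0, "z": 0, "wx": 0, "wy": 0, "wz": 0, "hand": 1}, {"x": 0, "y": 0, "z": 0, "wx": 0, "wy": 0, "wz": 0, "hand": 1}]'

```text
time: 13.83
tool_pos: [0.5298, 0.1843, 0.0389]
tool_rot: [-0.0, 1.0, -0.012, 0.001]
contact_force: [-0.1, -0.3, -1.2]
gripper_width: 1.0
grasp_force: 0.0
```

Call:
send_rows --rows '[{"x": 0, "y": 0, "z": 0, "wx": 0, "wy": 0, "wz": 0, "hand": -1}, {"x": 0, "y": 0, "z": 0, "wx": 0, "wy": 0, "wz": 0, "hand": -1}, {"x": 0, "y": 0, "z": 0, "wx": 0, "wy": 0, "wz": 0, "hand": -1}, {"x": 0, "y": 0, "z": 0, "wx": 0, "wy": 0, "wz": 0, "hand": -1}, {"x": 0, "y": 0, "z": 0, "wx": 0, "wy": 0, "wz": 0, "hand": -1}, {"x": 0, "y": 0, "z": 0, "wx": 0, "wy": 0, "wz": 0, "hand": -1}, {"x": 0, "y": 0, "z": 0, "wx": 0, "wy": 0, "wz": 0, "hand": -1}, {"x": 0, "y": 0, "z": 0, "wx": 0, "wy": 0, "wz": 0, "hand": -1}, {"x": 0, "y": 0, "z": 0, "wx": 0, "wy": 0, "wz": 0, "hand": -1}, {"x": 0, "y": 0, "z": 0, "wx": 0, "wy": 0, "wz": 0, "hand": -1}]'

```text
time: 14.67
tool_pos: [0.5304, 0.1845, 0.0412]
tool_rot: [-0.0, 1.0, -0.012, 0.001]
contact_force: [-5.4, -1.7, 13.7]
gripper_width: 0.444
grasp_force: 63.2
```

```bash
python3 - <<'E'
from h import *
s,c,im=snap("w7");print(tool(s),s["contact_force"],s["gripper_width"])
sd=grab_frame("side");cv2.imwrite("pics/v7.png",np.hstack([cv2.resize(im[100:384,130:380],(440,500)),cv2.resize(sd[150:240,200:280],(356,500),interpolation=cv2.INTER_CUBIC)]))
E
```

```text
(array([530.4, 184.5,  41.2]), np.float64(-1.4), array([ 1.4e-03,  2.0e-04, -1.0e+00])) [-5.43410362 -1.68071675 13.71865963] 0.44442991773847157
```

View pics/v7.png

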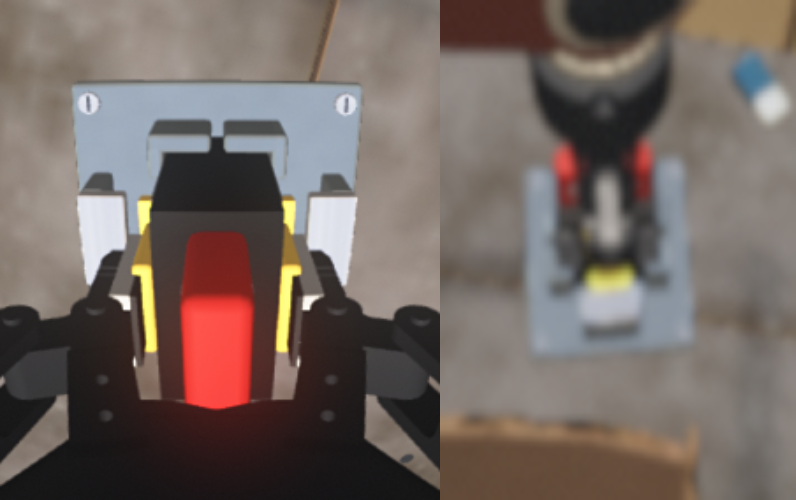

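The pads press both yellow catches, which are now close against the cassette. Next: lift straight up.

Call:
send_rows --rows '[{"x": 0, "y": 0, "z": -0.02, "wx": 0, "wy": 0, "wz": 0, "hand": -1}, {"x": 0, "y": 0, "z": -0.03, "wx": 0, "wy": 0, "wz": 0, "hand": -1}, {"x": 0, "y": 0, "z": -0.03, "wx": 0, "wy": 0, "wz": 0, "hand": -1}, {"x": 0, "y": 0, "z": -0.03, "wx": 0, "wy": 0, "wz": 0, "hand": -1}, {"x": 0, "y": 0, "z": -0.03, "wx": 0, "wy": 0, "wz": 0, "hand": -1}, {"x": 0, "y": 0, "z": 0, "wx": 0, "wy": 0, "wz": 0, "hand": -1}, {"x": 0, "y": 0, "z": 0, "wx": 0, "wy": 0, "wz": 0, "hand": -1}, {"x": 0, "y": 0, "z": 0, "wx": 0, "wy": 0, "wz": 0, "hand": -1}, {"x": 0, "y": 0, "z": 0, "wx": 0, "wy": 0, "wz": 0, "hand": -1}, {"x": 0, "y": 0, "z": 0, "wx": 0, "wy": 0, "wz": 0, "hand": -1}]'

```text
time: 15.6
tool_pos: [0.529, 0.1842, 0.0589]
tool_rot: [0.0, 1.0, -0.012, -0.0]
contact_force: [0.4, 0.1, -4.1]
gripper_width: 0.436
grasp_force: 61.3
```

Call:
send_rows --rows '[{"x": 0, "y": 0, "z": -0.05, "wx": 0, "wy": 0, "wz": 0, "hand": -1}, {"x": 0, "y": 0, "z": -0.1, "wx": 0, "wy": 0, "wz": 0, "hand": -1}, {"x": 0, "y": 0, "z": -0.1, "wx": 0, "wy": 0, "wz": 0, "hand": -1}, {"x": 0, "y": 0, "z": -0.1, "wx": 0, "wy": 0, "wz": 0, "hand": -1}, {"x": 0, "y": 0, "z": -0.1, "wx": 0, "wy": 0, "wz": 0, "hand": -1}, {"x": 0, "y": 0, "z": -0.06, "wx": 0, "wy": 0, "wz": 0, "hand": -1}, {"x": 0, "y": 0, "z": -0.03, "wx": 0, "wy": 0, "wz": 0, "hand": -1}, {"x": 0, "y": 0, "z": 0, "wx": 0, "wy": 0, "wz": 0, "hand": -1}, {"x": 0, "y": 0, "z": 0, "wx": 0, "wy": 0, "wz": 0, "hand": -1}, {"x": 0, "y": 0, "z": 0, "wx": 0, "wy": 0, "wz": 0, "hand": -1}]'

```text
time: 16.43
tool_pos: [0.5286, 0.184, 0.139]
tool_rot: [0.0, 1.0, -0.012, -0.001]
contact_force: [-0.6, 0.3, -4.4]
gripper_width: 0.447
grasp_force: 61.8
```

Call:
send_rows --rows '[{"x": 0, "y": 0, "z": 0, "wx": 0, "wy": 0, "wz": 0, "hand": -1}, {"x": 0, "y": 0, "z": 0, "wx": 0, "wy": 0, "wz": 0, "hand": -1}, {"x": 0, "y": 0, "z": 0, "wx": 0, "wy": 0, "wz": 0, "hand": -1}, {"x": 0, "y": 0, "z": 0, "wx": 0, "wy": 0, "wz": 0, "hand": -1}, {"x": 0, "y": 0, "z": 0, "wx": 0, "wy": 0, "wz": 0, "hand": -1}, {"x": 0, "y": 0, "z": 0, "wx": 0, "wy": 0, "wz": 0, "hand": -1}, {"x": 0, "y": 0, "z": 0, "wx": 0, "wy": 0, "wz": 0, "hand": -1}, {"x": 0, "y": 0, "z": 0, "wx": 0, "wy": 0, "wz": 0, "hand": -1}, {"x": 0, "y": 0, "z": 0, "wx": 0, "wy": 0, "wz": 0, "hand": -1}, {"x": 0, "y": 0, "z": 0, "wx": 0, "wy": 0, "wz": 0, "hand": -1}]'

```text
time: 17.27
tool_pos: [0.5294, 0.1842, 0.1403]
tool_rot: [-0.0, 1.0, -0.012, 0.0]
contact_force: [-0.3, 0.1, -4.4]
gripper_width: 0.442
grasp_force: 61.8
```

```bash
python3 - <<'E'
from h import *
s,c,im=snap("w8");print(tool(s),s["contact_force"],s["gripper_width"],s["grasp_force"])
sd=grab_frame("side");cv2.imwrite("pics/v8.png",np.hstack([cv2.resize(im[60:384,110:400],(440,492)),cv2.resize(sd[130:240,200:280],(356,492),interpolation=cv2.INTER_CUBIC)]))
E
```

```text
(array([529.4, 184.2, 140.3]), np.float64(-1.41), array([ 0.,  0., -1.])) [-0.34725576  0.09673995 -4.44183275] 0.4416299392634631 61.77046973956749
```

View pics/v8.png

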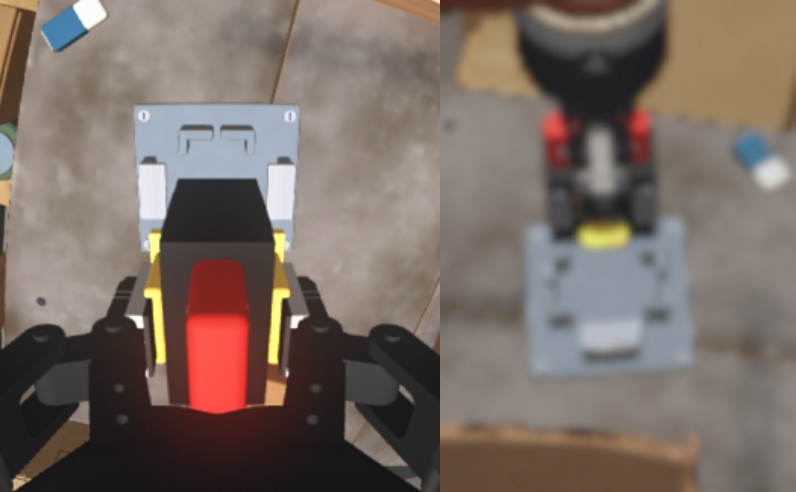

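The cassette and scraper hang upright from the pinched catches, about 10 cm above the empty dock. I'm handing the job in.

```bash
python3 -c "
from plant import job_done
print(job_done())"
```

```text
the job is handed in; nothing more can be done
None
```

I handed the job in: the red scraper sits in the cassette, which is held upright by its pinched catches about 10 cm above the dock; it took about 17 s of the 53 s, and no verdict came back.

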